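# Fit a peg arm to the draining rack and hang the beaker on it

## Robot

A 6-joint arm with a two-finger parallel gripper is mounted at the origin on the work surface. World frame = base frame: x ahead of the robot, y to its left, z up, the work surface at z = 0. Lengths are in mm, angles in rad, forces in N, time in s.
With the tool pointing down it reaches from about 350 to 875 mm from the base axis. Payload 4.2 kg.
Tool frame: the origin (TCP) lies at the very end of the fingers, on their centre line; the grasp point (between the pads) lies 19 mm behind it; z points along the fingers, y is the line along which they close (so a half turn about z gives the same grasp; the last joint's range is limited). The gripper opens to 85 mm and grips with 20 to 120 N. Pads are 22 mm wide; open, the fingers measure 114 mm over their backs; the gripper's body (76 mm by 85 mm) begins 54 mm behind the grasp point. The pads swing forward as they close: fully open they stand 13 mm farther back than shut.
Start: joints at [1.452, 0.385, 0.008, 0, -1.194, -0.259], TCP at [230.515, 580.915, 231.312] pointing down, gripper open.
Joint ranges: [-3.14, 3.14], [-1.21, 2.06], [-1.07, 1.41], [-3.16, 2.05], [-2.99, -0.16], [-3.1, 3.1]. Speed limits (rad/s): [2.79, 2.79, 3.14, 3.14, 3.14, 3.14].

## Interface

Orientations are given as a unit quaternion [x, y, z, w].
In Python, from bench import arm, optics gives the robot as it stands. The module is installed in compiled form; this text tells all that it offers.
- The arm moves only by the tool step_arm, never from a script. Its argument "motion" is a list of rows, each an object with "dr": the turn, a rotation vector about the tool's x, y, z in units of 8 degrees (1.0 is 8 degrees), a list of three; "slide": the shift along the tool's x, y, z in mm, a list of three; "jaw": the finger opening in mm, from 0 to 85.4. A call has exactly 8 rows; each row is the pose to reach, as a shift and turn from the pose commanded when the call began, along the tool's axes at that moment; what a row does not reach only later rows make up. A row lasts 1/8 s, in which the tool goes at most 62.5 mm and 10.7 degrees, less where a joint would pass 70% of its speed; a pose out of reach is approached as far as the arm can. A call with a gripper value outside its range is refused whole. The fingers move at their own pace and stop on an object; the grip force is fixed at half the most. Time passes only in rows, so rows that repeat a pose let the fingers close, or fill a call up. It gives the time, the measured TCP pose, the force, the opening and the grip force at its end, in the units of the state.
- arm.read_state(): the state, without advancing time (a new reading comes with each control period).
- optics.get_image(name): name is "side" or "top" or "wrist"; returns the picture (480x640x3 uint8, blue, green, red); there is no depth.
- optics.camera_info(name): a dict with "camera_matrix" (3x3 intrinsics, pixels), "k1" (the pictures are not rectified: a ray, as slopes to the right and down, at radius r is drawn at 1 + k1 r^2 times it, then the intrinsics apply), "view" (4x4, takes a point from world to camera coordinates); the wrist camera has in their place "T_tool_cam" (4x4, takes a point from camera to tool coordinates, whose origin is the TCP and whose axes are the flange's). Camera axes: x right, y up, looking along -z (the intrinsics and any distortion apply to the point x, -y, -z); pixel columns grow to the right and rows downward; lengths in mm; the calibration is good to about 2 mm. A picture is of the moment at which its call begins: read the wrist's pose just before it. camera_info takes no time and is no camera call.
- arm.job_done(): hands the job in; it is judged then, once.
The state is a dict: "clock": time; "joints": joint angles; "joint_vel": joint speeds; "joint_efforts": joint torques, N m; "position": TCP position; "ee_rot": TCP orientation; "contact_force": force on the tool from outside, world axes, zero at the start; "wrist_torque": the same for the moment, N m; "gripper_width": finger opening in mm; "grasp_force": force on a finger pad.
Only numpy, scipy, OpenCV 4.12 (cv2) and the standard library are available. Lean on these libraries where they do the work, as an engineer would, in place of code of your own. Each camera call takes 0.05 s, during which the arm holds its last target. There are 200 camera calls.

## Task

The draining rack has lost one of its arms. Hook the loose peg arm into the top two slots of the bare upright, pressing it against the post and then down until it is fully home, and let go of it. Then hang the washed steel beaker mouth down on that arm's slanted peg, lowered (not dropped) along the peg until its bottom rests on the peg's tip, without shifting the bottles or the pipette-tip box.

Things in the scene. Friction and masses are not known exactly. Their poses are not given: they have to be found in the camera images.
- tube_mid (a point): Loose peg arm, bare metal, 0.3 kg, standing on the bench: a box tube 106 long (x), 30 wide (y), 50 high (z) mm. Point mid-width and mid-height of the tube, 25 mm above its underside and 60 mm before the arm's rear face: take it here, across the 30 mm. Axes: z up, +x to the rear (hook plate and tabs), -x to the front, where a round peg rises from the tube's top.
- plate_back (a point): Centre of the rear face of the arm's hook plate (36 wide, 70 high, 4 thick; flush with the tube's underside), 60 mm along +x and 10 mm above tube_mid; same axes.
- upper_tab (a point): Upper of two equal hook tabs on the plate's rear (the other is 40 mm below): mid-height of the tab at the plate, 22 mm above plate_back; same axes. A tab is 5 mm wide (y) and 18 mm high, stands 8.5 mm out of the plate, and is hooked down: its upper half is a 9 mm high neck leaving a 4.5 mm gap between plate and hook; the hook reaches 9 mm below the neck.
- peg_tip (a point): Tip of the loose arm's peg, axes as tube_mid. The peg is a fixed round steel bar, 12 mm diameter with a round end, 100 mm long; it rises from the tube's top (38 mm in front of tube_mid and 25 mm above it) towards the arm's -x at 60 degrees above level.
- top_slot (a point): Centre of the topmost slot in the front face of the bare upright: a grey fixed slotted post 40 mm wide, 200 mm high, this point 180 mm up. Four slots, 10 mm wide, 24 mm high, 40 mm apart one below the other, in a 3 mm thick face; hollow for 26 mm behind it. Axes: z up, +x into the post, -x out of its face, roughly to the robot.
- seat (a point): On the same face, 34 mm below top_slot, same axes: where plate_back lies when the arm is fully home in the top two slots. The tabs enter the slots with plate_back 9 to 15 mm above this point; with the plate pressed against the face the arm then comes down by that much onto the slots' lower edges. Let go, it sags forward 1 to 2 degrees.
- beaker_mid (a point): Loose washed stainless beaker, 56 mm outer diameter, 90 mm tall, 0.15 kg, standing mouth down on the bench; point on its axis half-way up (45 mm). +z points from the mouth to the closed base. Wall 3 mm, base 4 mm (inner base 41 mm along +z from here). On the peg it tips by some 10 degrees when let go: that is normal.
- used_upright: The rack's other upright, 180 mm beside the bare one (on either side), fixed, with its own arm in the top two slots and a beaker hanging on it: shows how the work should look. That beaker reaches 265 mm above the bench and 180 mm out in front of the post. Origin at the foot of the post's front face, axes as seat. A steel drip tray 18 mm high lies before both posts.
- amber_bottle: Bystander: amber glass bottle, 86 mm diameter, 165 mm high; origin at the centre of its underside.
- clear_bottle: Bystander: clear glass bottle with a white cap, 80 mm diameter, 150 mm high; origin at the centre of its underside.
- tip_box: Bystander: grey pipette-tip box 85 x 120 mm, 64 mm high, on the bench in front of the rack; origin at the centre of its underside.
There are look-alikes about, which are no part of the job. Leave any blue or yellow look-alike of the part that bears beaker_mid alone.

How it is judged (in metres and radians):
On the way:
1. the arm is hooked into the top two slots of the bare upright, down onto the slots' lower edges, and let go (x of plate_back in the frame of seat between -0.005 and 0.004 m and y of plate_back in the frame of seat between -0.006 and 0.006 m and z of plate_back in the frame of seat between -0.005 and 0.004 m and angle between the x axis of plate_back and the x axis of seat, either way round below 0.12 rad and contact force between the fingers and peg_arm below 0.2 N), for 0.3 s.
At the end, for the whole second after the job is handed in: Arm hooked in the bare upright's top two slots: rear face within 5 mm of the post, within 4 mm of its seat height, square to 0.12 rad. Beaker hangs mouth down on its peg, the tip inside it and the inner base within 10 mm of the tip. Both released and at rest (x of plate_back in the frame of seat between -0.005 and 0.004 m and y of plate_back in the frame of seat between -0.006 and 0.006 m and z of plate_back in the frame of seat between -0.005 and 0.004 m and angle between the x axis of plate_back and the x axis of seat, either way round below 0.12 rad and z of peg_tip in the frame of beaker_mid between 0.031 and 0.046 m and x of peg_tip in the frame of beaker_mid between -0.027 and 0.027 m and y of peg_tip in the frame of beaker_mid between -0.027 and 0.027 m and linear speed of each of beaker, peg_arm below 0.02 m/s); the robot touches nothing.
It fails at once if the beaker falls: faster than 0.6 m/s out of the gripper (linear speed of beaker above 0.6 m/s and contact force between the fingers and beaker below 0.05 N).
It fails at once if the amber bottle is shifted by more than 25 mm (distance of amber_bottle from where it was at the start of the episode above 0.025 m).
It fails at once if the clear bottle is shifted by more than 25 mm (distance of clear_bottle from where it was at the start of the episode above 0.025 m).
It fails at once if the tip box is shifted by more than 25 mm (distance of tip_box from where it was at the start of the episode above 0.025 m).
It also fails if it takes over 72 s, if anything falls off the work surface, if the arm or the gripper's body presses on something with over 40 N, if the wrist force passes 120 N, or if a joint passes its speed limit or range.

## Working session

There is one attempt and no reset: what is moved stays moved. The work goes in short steps, Python scripts to look and compute and a tool call to move; the robot and the scene stay as the last step left them, time stands still between calls to the robot, and variables do not carry over. Pictures are saved under pics/ and viewed, at most 11 in all, crops included, and the job is handed in when it is done.

Besides the shell and the picture viewer there is one more tool, called after ">>>" as a command line: name --argument value ..., lists and objects as JSON in quotes. step_arm: Moves the arm, as the interface text tells. Its arguments: {"type":"object","properties":{"motion":{"type":"array","items":{"type":"object","properties":{"dr":{"type":"array","items":{"type":"number"}},"slide":{"type":"array","items":{"type":"number"}},"jaw":{"type":"number"}}}}},"required":["motion"]}

```bash
mkdir -p pics; python3 - <<'E'
from bench import arm, optics
import cv2, numpy as np
print(arm.read_state())
for n in("side","top","wrist"):
    cv2.imwrite(f"pics/{n}0.png",optics.get_image(n)); print(n,optics.camera_info(n))
E
```

```text
{'clock': 0.0, 'joints': array([ 1.45160209e+00,  3.85558466e-01,  6.59483780e-03, -5.34738772e-04,
       -1.19398704e+00, -2.58578356e-01]), 'joint_vel': array([-1.46485822e-03, -6.13233428e-04, -3.82779431e-05, -6.00167560e-05,
       -1.13131056e-03,  1.79134835e-03]), 'joint_efforts': array([ 2.00638839e-03, -3.92291522e+01,  1.88404280e+01,  4.18596804e+00,
       -4.49829284e-03, -6.56410286e-07]), 'position': array([230.29999138, 580.37787425, 230.20299955]), 'ee_rot': array([ 9.82194832e-01, -1.87861892e-01, -1.72892831e-04,  1.09186026e-03]), 'contact_force': array([-0.40780614, -0.23195139,  0.21762974]), 'wrist_torque': array([ 0.02159551, -0.0096118 ,  0.05303634]), 'grasp_force': 0.0, 'gripper_width': 85.46241809250786}
side {'camera_matrix': array([[582.93386269,   0.        , 320.8495906 ],
       [  0.        , 582.93386269, 230.25346462],
       [  0.        ,   0.        ,   1.        ]]), 'k1': -0.09541568173989617, 'view': array([[ 9.87094595e-01, -1.59556213e-01, -1.36409145e-02,
        -5.24583920e+02],
       [ 1.21944142e-01,  6.93720758e-01,  7.09845853e-01
[... 618 characters left out ...]
8e-04,  9.95650800e-01,
        -1.14867065e+03],
       [ 0.00000000e+00,  0.00000000e+00,  0.00000000e+00,
         1.00000000e+00]])}
wrist {'camera_matrix': array([[382.00137982,   0.        , 321.95715122],
       [  0.        , 382.00137982, 236.08903718],
       [  0.        ,   0.        ,   1.        ]]), 'k1': -0.028566946629172148, 'T_tool_cam': array([[-6.10153719e-04,  9.55375395e-01,  2.95393776e-01,
         7.53107087e+01],
       [ 9.99999797e-01,  6.36387124e-04,  7.32918552e-06,
        -2.26393427e-01],
       [-1.80982672e-04,  2.95393721e-01, -9.55375589e-01,
        -1.43167799e+02],
       [ 0.00000000e+00,  0.00000000e+00,  0.00000000e+00,
         1.00000000e+00]])}
```

View pics/side0.png

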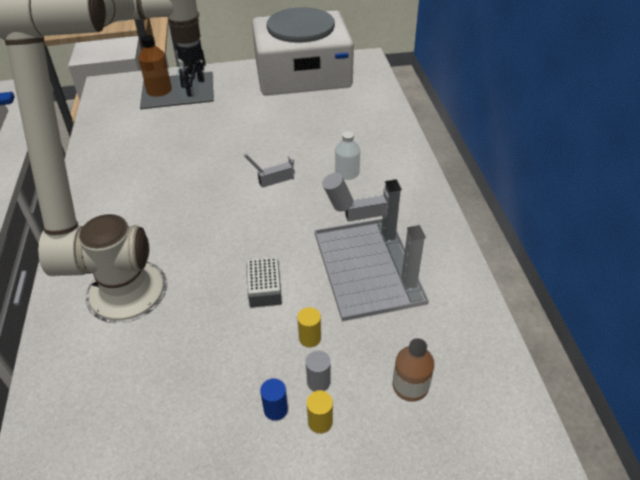

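View pics/top0.png

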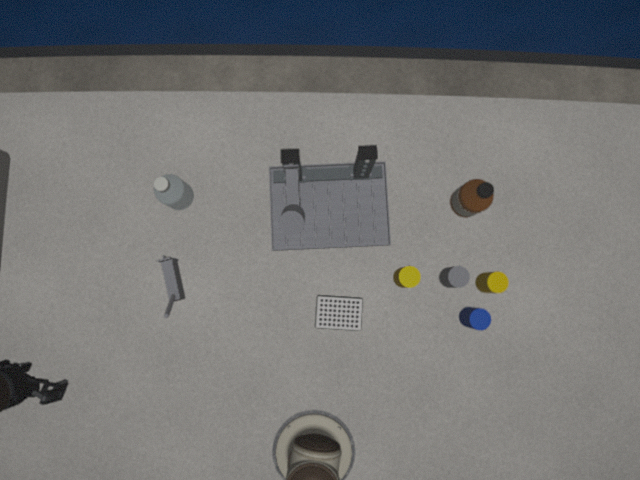

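Side view: bare upright at (413,258), the used one at (391,210), loose arm at (276,172), tip box at (264,280), clear bottle at (347,158), amber bottle at (413,370). Beaker candidates: steel grey (318,371), yellow (309,327) and (320,411), blue (274,399). The steel one is plain metal, so it fits. I'll confirm it with enlarged crops.

```bash
cat > h.py <<'E'
from bench import arm, optics
import cv2, numpy as np
from scipy.optimize import least_squares
from scipy.spatial.transform import Rotation as R
def cam(n,st=None):
    c=optics.camera_info(n)
    if n=="wrist":
        T=np.eye(4);T[:3,:3]=R.from_quat(st["ee_rot"]).as_matrix();T[:3,3]=st["position"]
        V=np.linalg.inv(T@c["T_tool_cam"])
    else: V=c["view"]
    return c["camera_matrix"],c["k1"],V
def proj(C,P):
    K,k,V=C;P=np.atleast_2d(P).astype(float);q=P@V[:3,:3].T+V[:3,3]
    s=np.c_[q[:,0],-q[:,1]]/-q[:,2:];s=s*(1+k*(s**2).sum(1,keepdims=True))
    return s*[K[0,0],K[1,1]]+[K[0,2],K[1,2]]
def ray(C,uv):
    K,k,V=C;d=(np.array(uv,float)-[K[0,2],K[1,2]])/[K[0,0],K[1,1]];s=d.copy()
    for _ in range(20): s=d/(1+k*(s@s))
    Rm=V[:3,:3];return -Rm.T@V[:3,3],Rm.T@np.array([s[0],-s[1],-1])
def atz(C,uv,z):
    o,d=ray(C,uv);return o+d*(z-o[2])/d[2]
def tri(obs):
    return least_squares(lambda p:np.concatenate([proj(C,p)[0]-uv for C,uv in obs]),[500,0,100.]).x
def toolmove(st,p,q=None):
    "slide and dr from state pose to world TCP p, orientation q"
    A=R.from_quat(st["ee_rot"]);s=A.inv().apply(np.array(p)-st["position"])
    return s.round(1),((A.inv()*q).as_rotvec(degrees=True)/8).round(3) if q is not None else None
E
python3 - <<'E'
from h import *
t=cv2.imread("pics/top0.png");s=cv2.imread("pics/side0.png")
def c(i,u,v,w,h): return cv2.resize(i[v:v+h,u:u+w],(400,300),interpolation=cv2.INTER_CUBIC)
im=np.vstack([np.hstack([c(t,120,240,100,75),c(t,270,130,120,90)]),np.hstack([c(s,230,130,100,75),c(s,240,300,160,120)])])
cv2.imwrite("pics/crop1.png",im)
T,S=cam("top"),cam("side")
print("post top",atz(T,(367,148),200), "beaker",atz(T,(457,277),90),atz(S,(318,358),90))
print("arm",atz(T,(171,279),50),atz(T,(165,260),70), "postfoot",atz(S,(411,285),0))
print("boxtop",atz(T,(339,313),64),"amber",atz(T,(485,190),165),"clear",atz(T,(161,184),150))
E
```

```text
post top [ 757.63100365 -113.19522554  200.        ] beaker [ 465.35394278 -353.81006914   90.        ] [ 469.60088218 -350.64690648   90.        ]
arm [447.88035654 378.90575389  50.        ] [496.04173586 390.04779315  70.        ] postfoot [ 757.00259465 -110.84285026    0.        ]
boxtop [369.82987057 -59.15896165  64.        ] amber [ 672.45252476 -401.27129649  165.        ] clear [676.40266696 381.29755285 150.        ]
```

View pics/crop1.png

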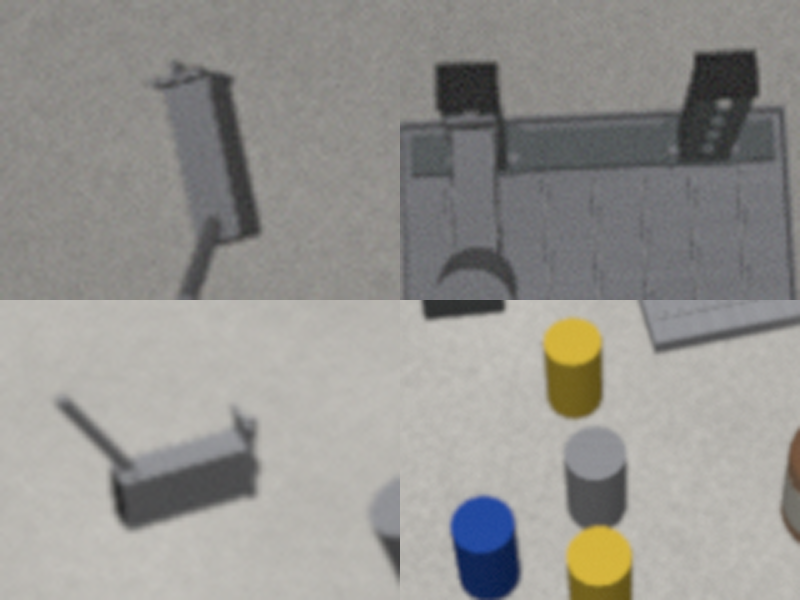

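The crops confirm the plain steel beaker at top (457,277) / side (318,371). They also show the loose arm, with its plate to the rear at top (167,260), and the bare post with empty slots at top (363,160).

```bash
python3 - <<'E'
from h import *
T,S=cam("top"),cam("side")
uv=[(161.25,261.25),(172.5,259.5),(169.2,300),(179.5,299.2)]
P=np.array([atz(T,u,50) for u in uv]);print(P.round(1))
ctr=P.mean(0);d=(P[0]+P[1]-P[2]-P[3])/2;yaw=np.arctan2(d[1],d[0]);print(ctr,np.linalg.norm(d),np.degrees(yaw))
# side check
print(proj(S,P).round(1))
st=arm.read_state()
ex=np.array([np.cos(yaw),np.sin(yaw),0]);q=R.from_matrix(np.c_[ex,np.cross([0,0,-1],ex),[0,0,-1]])
m=ctr-3*ex;m[2]=180
print(toolmove(st,m,q))
# rack yaw from tray & posts tops
a,b=[atz(T,(270+u/400*120,130+v*.3),200) for u,v in((437,63),(757,52))];print("postback",a,b)
a,b=[atz(T,(270+u/400*120,130+v*.3),18) for u,v in((401,122),(781,109))];print("tray",a,b)
E
```

```text
[[493.7 407.   50. ]
 [498.8 377.3  50. ]
 [393.4 381.2  50. ]
 [396.1 354.2  50. ]]
[445.4828222  379.92874281  50.        ] 104.41569813163092 13.558916666488715
[[288.5 162.1]
 [291.2 167.7]
 [257.7 170.7]
 [259.3 176. ]]
(array([271.5, 108.7,  50.7]), array([ 1.200e-02,  3.000e-03, -4.402e+00]))
postback [ 757.28148563 -192.62109551  200.        ] [ 771.52494787 -419.84088652  200.        ]
tray [ 765.57242888 -195.88465619   18.        ] [ 784.76273375 -513.42170668   18.        ]
```

>>> step_arm --motion '[{"slide": [55, 22, 10], "dr": [0, 0, -0.9], "jaw": 85}, {"slide": [110, 44, 20], "dr": [0, 0, -1.8], "jaw": 85}, {"slide": [165, 66, 30], "dr": [0, 0, -2.7], "jaw": 85}, {"slide": [220, 88, 40], "dr": [0, 0, -3.6], "jaw": 85}, {"slide": [271.5, 108.7, 50], "dr": [0, 0, -4.4], "jaw": 85}, {"slide": [271.5, 108.7, 50], "dr": [0, 0, -4.4], "jaw": 85}, {"slide": [271.5, 108.7, 50], "dr": [0, 0, -4.4], "jaw": 85}, {"slide": [271.5, 108.7, 50], "dr": [0, 0, -4.4], "jaw": 85}]'

```text
clock: 1.15
position: [442.2, 380.7, 181.6]
ee_rot: [0.993, 0.119, 0.0, -0.0]
contact_force: [0.3, 0.0, -0.8]
gripper_width: 85.0
grasp_force: 0.0
```

```bash
python3 - <<'E'
from h import *
import pickle
st=arm.read_state();im=optics.get_image("wrist");cv2.imwrite("pics/w1.png",im);pickle.dump(st,open("w1.pkl","wb"));print(st["position"],st["ee_rot"])
E
```

```text
[442.1544242  380.7106682  181.57327973] [ 9.92931497e-01  1.18688462e-01  1.70625010e-04 -2.49322917e-04]
```

View pics/w1.png

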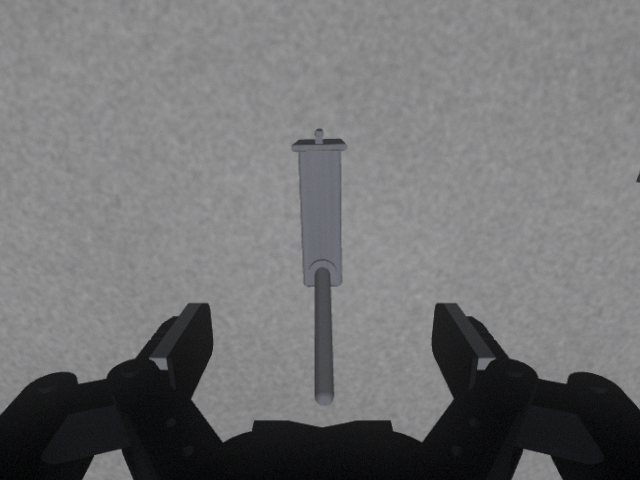

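Wrist view: the loose arm runs up the picture, tube front corners at (303,286) and (341,286), plate at (292–347,146), and the peg's round end at (325,399).

```bash
cat >> h.py <<'E'
def armpts(x,y,yaw,L,z0=25):
    c,s=np.cos(yaw),np.sin(yaw);L=np.array(L,float)
    return np.c_[x+c*L[:,0]-s*L[:,1],y+s*L[:,0]+c*L[:,1],z0+L[:,2]]
E
python3 - <<'E'
from h import *
import pickle
st=pickle.load(open("w1.pkl","rb"));W=cam("wrist",st)
L=[(-50,15,25),(-50,-15,25),(56,18,45),(56,-18,45),(60,18,45),(60,-18,45),(-88,0,111.6),(56,15,25),(56,-15,25)]
uv=np.array([(303,286),(341,286),(292,150),(347,150),(293.5,141),(345,141),(325,399),(300,152),(341,152)],float)
f=lambda p:(proj(W,armpts(*p[:2],p[2],L))-uv).ravel()
r=least_squares(f,[442,380,.23],loss="soft_l1");print(r.x,np.degrees(r.x[2]));print(f(r.x).reshape(-1,2).round(1))
x,y,yaw=r.x;ex=np.array([np.cos(yaw),np.sin(yaw),0]);q=R.from_matrix(np.c_[ex,np.cross([0,0,-1],ex),[0,0,-1]])
print(toolmove(st,[x,y,8],q))
E
```

```text
[4.41796541e+02 3.81369279e+02 2.56064859e-01] 14.671435710439683
[[ 0.5 -0. ]
 [ 0.7 -0.6]
 [ 0.2  0.2]
 [ 0.3 -0.8]
 [-1.6  3. ]
 [ 2.3  1.9]
 [-1.1  4.9]
 [-1.4 -4.1]
 [ 0.2 -4.9]]
(array([ -0.3,  -0.6, 173.6]), array([-0.003, -0.003, -0.13 ]))
```

>>> step_arm --motion '[{"slide": [0, -0.5, 40], "dr": [0, 0, -0.13], "jaw": 85}, {"slide": [0, -0.5, 85], "dr": [0, 0, -0.13], "jaw": 85}, {"slide": [0, -0.5, 125], "dr": [0, 0, -0.13], "jaw": 85}, {"slide": [0, -0.5, 155], "dr": [0, 0, -0.13], "jaw": 85}, {"slide": [0, -0.5, 173], "dr": [0, 0, -0.13], "jaw": 85}, {"slide": [0, -0.5, 173], "dr": [0, 0, -0.13], "jaw": 85}, {"slide": [0, -0.5, 173], "dr": [0, 0, -0.13], "jaw": 28}, {"slide": [0, -0.5, 173], "dr": [0, 0, -0.13], "jaw": 20}]'

```text
clock: 2.2
position: [443.0, 381.2, 9.6]
ee_rot: [0.992, 0.127, 0.001, -0.001]
contact_force: [-0.4, 0.0, -0.2]
gripper_width: 50.8
grasp_force: 0.0
```

>>> step_arm --motion '[{"slide": [0, 0, 0], "dr": [0, 0, 0], "jaw": 20}, {"slide": [0, 0, 0], "dr": [0, 0, 0], "jaw": 20}, {"slide": [0, 0, 0], "dr": [0, 0, 0], "jaw": 20}, {"slide": [0, 0, 0], "dr": [0, 0, 0], "jaw": 20}, {"slide": [0, 0, 0], "dr": [0, 0, 0], "jaw": 20}, {"slide": [0, 0, 0], "dr": [0, 0, 0], "jaw": 20}, {"slide": [0, 0, 0], "dr": [0, 0, 0], "jaw": 20}, {"slide": [0, 0, 0], "dr": [0, 0, 0], "jaw": 20}]'

```text
clock: 3.2
position: [443.1, 380.9, 9.4]
ee_rot: [0.992, 0.127, 0.001, -0.001]
contact_force: [-1.8, 1.3, 5.6]
gripper_width: 29.3
grasp_force: 60.3
```

```bash
python3 - <<'E'
from h import *
t=cv2.imread("pics/top0.png");s=cv2.imread("pics/side0.png")
def c(i,u,v,w,h,k): return cv2.resize(i[v:v+h,u:u+w],(w*k,h*k),interpolation=cv2.INTER_CUBIC)
a=c(s,375,175,60,120,5);b=c(t,345,138,50,60,10)
im=np.zeros((600,800,3),np.uint8);im[:,:300]=a;im[:600,300:800]=b
im=cv2.convertScaleAbs(im,alpha=1.6)
cv2.imwrite("pics/crop2.png",im)
E
```

```text
(no output)
```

View pics/crop2.png

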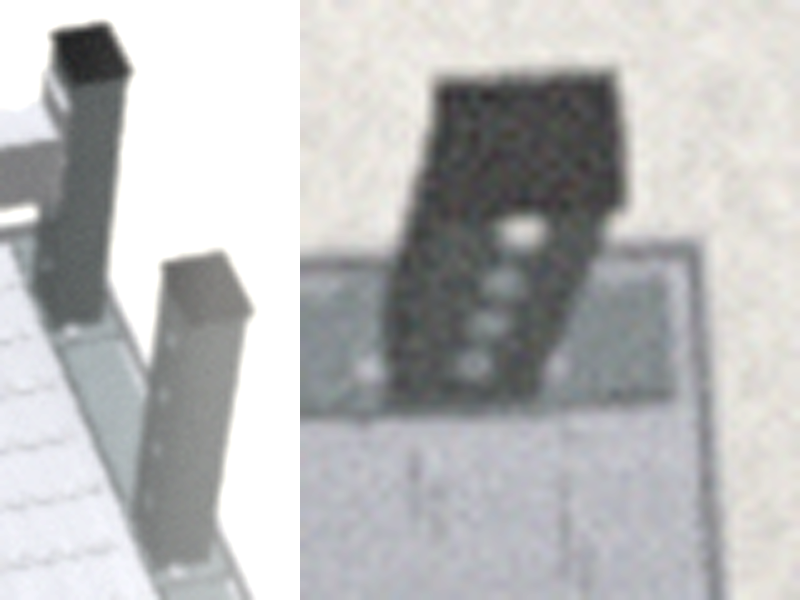

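Side crop: post top corners (162,262), (195,321), slots at (172,338), (163,393), (155,450), (148,507). Top crop: slots at (522,230), (503,282), (487,323), (473,362), top front edge (427,215)–(625,208).

```bash
python3 - <<'E'
from h import *
T,S=cam("top"),cam("side")
L=[(0,0,180),(0,0,140),(0,0,100),(0,0,60)]
tu=np.array([(522,230),(503,282),(487,323),(473,362)])/10+[345,138]-.0
su=np.array([(172,338),(163,393),(155,450),(148,507)])/5+[375,175]
Lt=L+[(0,20,200),(0,-20,200)];tu=np.r_[tu,np.array([(427,215),(625,208)])/10+[345,138]]
Ls=L+[(0,20,200),(0,-20,200)];su=np.r_[su,np.array([(162,262),(190,321)])/5+[375,175]]
for name,(a,b) in dict(both=(1,1),top=(1,0),side=(0,1)).items():
    f=lambda p:np.r_[a*(proj(T,armpts(*p[:2],p[2],Lt,p[3]))-tu).ravel(),b*(proj(S,armpts(*p[:2],p[2],Ls,p[3]))-su).ravel()]
    r=least_squares(f,[745,-113,.05,0],loss="soft_l1");print(name,r.x.round(2),np.degrees(r.x[2]));print(f(r.x).reshape(-1,2).round(1).tolist())
a,b=[atz(T,(270+(u-400)*.3,130+v*.3),18) for u,v in((401,122),(781,109))];print("tray yaw",np.degrees(np.arctan2(a[0]-b[0],b[1]-a[1]))*-1,a,b)
E
```

```text
both [ 7.1254e+02 -1.7678e+02  6.0000e-02  6.3700e+01] 3.313026531366455
[[0.4, 1.2], [-0.7, 0.9], [-1.9, 1.3], [-3.0, 1.5], [2.3, 0.4], [0.9, 0.5], [0.7, -1.8], [0.9, -0.8], [0.9, -0.7], [0.8, -1.1], [0.7, 1.2], [0.9, 1.6]]
top [ 7.4262e+02 -1.9434e+02  6.0000e-02 -3.3530e+01] 3.6026046530725817
[[0.7, 0.5], [-0.2, -0.2], [-1.1, -0.2], [-2.1, -0.2], [3.3, 0.0], [0.1, 0.1], [0.0, 0.0], [0.0, 0.0], [0.0, 0.0], [0.0, 0.0], [0.0, 0.0], [0.0, 0.0]]
side [ 6.9530e+02 -2.1713e+02  4.0000e-02  1.0859e+02] 2.3670985080426172
[[0.0, 0.0], [0.0, 0.0], [0.0, 0.0], [0.0, 0.0], [0.0, 0.0], [0.0, 0.0], [-0.1, -2.1], [0.1, -0.5], [0.0, 0.1], [-0.1, 0.2], [-0.0, 0.3], [0.1, 1.4]]
tray yaw 176.92116294338248 [759.41280466 131.97896902  18.        ] [ 776.16216745 -179.41910376   18.        ]
```

```bash
cat > post.py <<'E'
from h import *
T,S=cam("top"),cam("side")
L=[(0,0,180),(0,0,140),(0,0,100),(0,0,60)]
L=L+[(0,20,200),(0,-20,200)]
tu=(np.array([(522,230),(503,282),(487,323),(473,362),(427,215),(625,208)])-[300,0])/10+[345,138]
su=np.array([(172,338),(163,393),(155,450),(148,507),(162,262),(190,321)])/5+[375,175]
for name,(a,b) in dict(both=(1,1),top=(1,0),side=(0,1)).items():
    f=lambda p:np.r_[a*(proj(T,armpts(*p[:2],p[2],L,p[3]))-tu).ravel(),b*(proj(S,armpts(*p[:2],p[2],L,p[3]))-su).ravel()]
    r=least_squares(f,[745,-113,.05,0],loss="soft_l1");print(name,r.x.round(2),np.degrees(r.x[2]));print(f(r.x).reshape(-1,2).round(1).tolist())
E
python3 post.py
```

```text
both [ 7.3349e+02 -1.1620e+02  7.0000e-02 -6.4800e+00] 3.784115839060701
[[-0.1, 0.4], [0.1, -0.3], [0.1, -0.1], [0.0, -0.0], [1.7, -0.2], [-1.0, -0.2], [-0.3, -0.3], [0.0, -0.2], [0.2, -0.8], [0.2, -1.9], [-0.2, 3.5], [-0.4, 3.1]]
top [ 7.1782e+02 -1.1065e+02  6.0000e-02  4.7900e+01] 3.228571266396657
[[-0.1, 0.3], [-0.0, -0.1], [-0.1, 0.3], [-0.2, 0.5], [1.2, -0.5], [-0.4, -0.4], [-0.0, -0.0], [-0.0, -0.0], [-0.0, -0.0], [-0.0, -0.0], [-0.0, -0.0], [-0.0, -0.0]]
side [ 6.9530e+02 -2.1713e+02  4.0000e-02  1.0859e+02] 2.3670985080426172
[[0.0, 0.0], [0.0, 0.0], [0.0, 0.0], [0.0, 0.0], [0.0, 0.0], [0.0, 0.0], [-0.1, -2.1], [0.1, -0.5], [0.0, 0.1], [-0.1, 0.2], [-0.0, 0.3], [0.1, 1.4]]
```

>>> step_arm --motion '[{"slide": [0, 0, -50], "dr": [0, 0, 0], "jaw": 20}, {"slide": [0, 0, -105], "dr": [0, 0, 0], "jaw": 20}, {"slide": [-5, 20, -160], "dr": [0, 0, 0], "jaw": 20}, {"slide": [-20, 70, -190], "dr": [0, 0, 0], "jaw": 20}, {"slide": [-36, 125, -190], "dr": [0, 0, 0], "jaw": 20}, {"slide": [-52, 180, -190], "dr": [0, 0, 0], "jaw": 20}, {"slide": [-68, 235, -190], "dr": [0, 0, 0], "jaw": 20}, {"slide": [-83, 288, -190], "dr": [0, 0, 0], "jaw": 20}]'

```text
clock: 4.2
position: [433.5, 78.4, 197.5]
ee_rot: [0.992, 0.127, -0.001, 0.0]
contact_force: [0.8, 0.6, -1.8]
gripper_width: 29.3
grasp_force: 60.2
```

```bash
cat >> h.py <<'E'
def Q(yaw,pitch=0):
    "tool x along yaw (deg), z down, pitched forward by pitch deg"
    y,p=np.radians([yaw,pitch]);f=np.array([np.cos(y),np.sin(y),0]);u=np.array([0,0,1.])
    x=f*np.cos(p)+u*np.sin(p);z=f*np.sin(p)-u*np.cos(p);return R.from_matrix(np.c_[x,np.cross(z,x),z])
E
python3 - <<'E'
from h import *
st=arm.read_state();print(st["position"],st["gripper_width"])
print(toolmove(st,[430,-116,200],Q(3.4)));print(toolmove(st,[550,-118,210],Q(3.4,60)))
E
```

```text
[433.5277634   78.38152639 197.52794172] 29.29712005086948
(array([-52.3, 187.2,  -2.4]), array([1.000e-03, 1.300e-02, 1.397e+00]))
(array([ 63.3, 219.4, -12.6]), array([-0.731,  7.489,  1.267]))
```

>>> step_arm --motion '[{"slide": [-15, 54, -2], "dr": [-0.1, 1.1, 0.19], "jaw": 20}, {"slide": [-30, 107, -4], "dr": [-0.21, 2.2, 0.37], "jaw": 20}, {"slide": [-45, 161, -5], "dr": [-0.32, 3.3, 0.56], "jaw": 20}, {"slide": [-40, 195, -6], "dr": [-0.43, 4.4, 0.75], "jaw": 20}, {"slide": [5, 207, -8], "dr": [-0.54, 5.5, 0.93], "jaw": 20}, {"slide": [55, 219, -12.6], "dr": [-0.65, 6.6, 1.12], "jaw": 20}, {"slide": [63.3, 219.4, -12.6], "dr": [-0.731, 7.489, 1.267], "jaw": 20}, {"slide": [63.3, 219.4, -12.6], "dr": [-0.731, 7.489, 1.267], "jaw": 20}]'

```text
clock: 5.2
position: [516.6, -115.7, 195.3]
ee_rot: [0.902, 0.037, 0.43, -0.026]
contact_force: [-1.4, 0.5, -4.0]
gripper_width: 29.3
grasp_force: 60.2
```

```bash
python3 - <<'E'
from h import *
import pickle
st=arm.read_state();im=optics.get_image("wrist");cv2.imwrite("pics/w2.png",im);pickle.dump(st,open("w2.pkl","wb"));print(st["position"],R.from_quat(st["ee_rot"]).as_matrix().round(3))
E
```

```text
[ 516.6271791  -115.6613785   195.32900177] [[ 0.628  0.089  0.773]
 [ 0.044 -0.996  0.079]
 [ 0.777 -0.016 -0.629]]
```

View pics/w2.png

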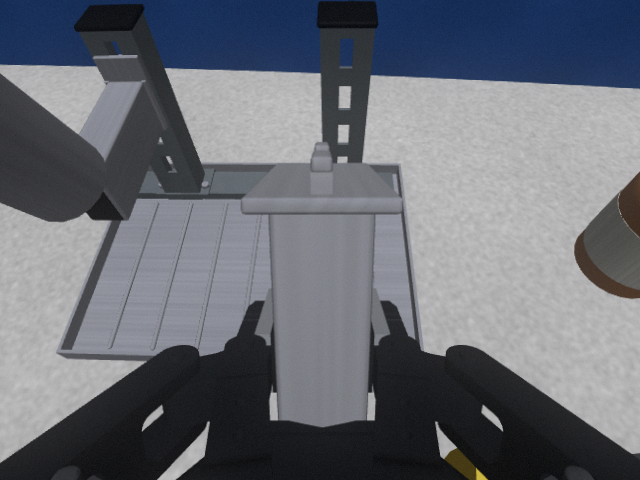

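```bash
python3 - <<'E'
from h import *
i=cv2.imread("pics/w2.png")
a=cv2.resize(i[0:120,305:385],(400,600),interpolation=cv2.INTER_CUBIC)
b=cv2.resize(i[110:230,280:360],(400,600),interpolation=cv2.INTER_CUBIC)
cv2.imwrite("pics/crop3.png",np.hstack([a,b]))
E
```

```text
(no output)
```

View pics/crop3.png

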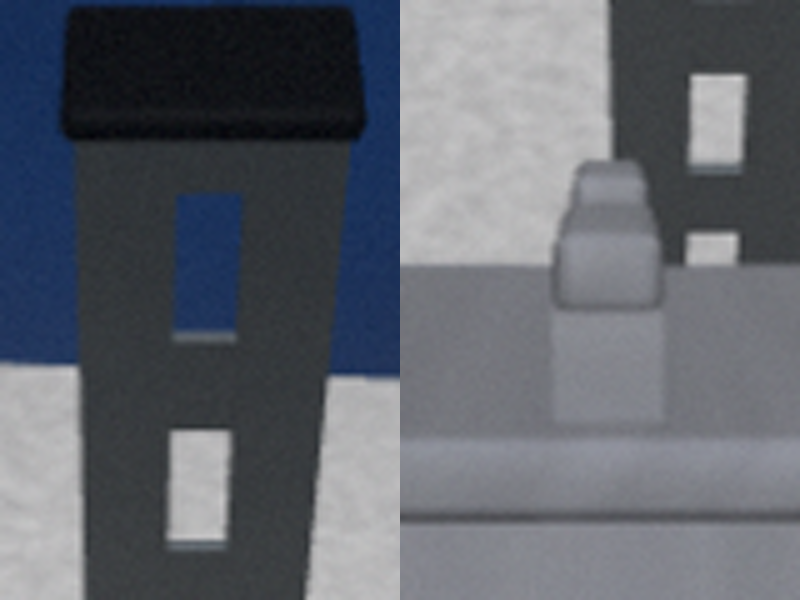

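The crop shows the bare post's slots sharply. In the left panel, slot 1 has its top edge at (175–244,193) and lower lip at (171–237,343), and slot 2 is at (168–232,430) to 549. In the right panel, the upper tab sits at (610,230) and slot 3 at (690–747,73–173).

```bash
cat > fitpost.py <<'E'
from h import *
import pickle
st=pickle.load(open("w2.pkl","rb"));W=cam("wrist",st)
uv=np.r_[np.array([(175,192),(244,195),(171,343),(237,343),(168,430),(232,430),(166,549),(227,549)])/5+[305,0],
 (np.array([(690,73),(747,73),(688,173),(741,173)])-[400,0])/5+[280,110]]-.4
L=[(0,s*5,z+d) for z in(180,140,100) for d in(12,-12) for s in(1,-1)]
f=lambda p:(proj(W,armpts(*p[:3],L,p[3]))-uv).ravel()
r=least_squares(f,[733,-113,.06,0]);print(r.x.round(3),np.degrees(r.x[2]));print(f(r.x).reshape(-1,2).round(1).tolist())
g=lambda p:f(np.r_[p,0.]);r0=least_squares(g,[733,-113,.06]);print(r0.x,abs(g(r0.x)).mean())
# tilt free: check wrist attitude
def k(p):
    P=armpts(0,0,p[2],L,0);P=R.from_euler("yx",p[4:]).apply(P)+[p[0],p[1],p[3]];return (proj(W,P)-uv).ravel()
r1=least_squares(k,[733,-113,.06,0,0,0]);print(r1.x.round(3),abs(k(r1.x)).mean())
# held arm check: tab in tool frame, z offset h
A=R.from_quat(st["ee_rot"])
for h in(-17,-15.6,-14):
    # tube_mid at tool z=h
    pts=np.array([(x,s*2.5,zz) for x,zz in((60,41),(68.5,41)) for s in(1,-1)]+[(56,18,45),(56,-18,45),(60,18,45)])
    P=A.apply(np.c_[pts[:,0],-pts[:,1],h-pts[:,2]])+st["position"];print(h,proj(W,P).round(1).tolist())
now=arm.read_state();print(now["position"],R.from_quat(now["ee_rot"]).as_matrix().round(3)[:,2])
E
python3 fitpost.py
```

```text
[ 7.31734e+02 -1.14578e+02  5.50000e-02  3.45000e-01] 3.1330992352534133
[[0.1, 0.3], [-0.2, -0.3], [0.2, -0.3], [-0.3, -0.2], [0.5, 0.0], [-0.2, 0.1], [0.3, 0.2], [-0.5, 0.4], [0.2, -0.0], [-0.2, 0.1], [0.1, -0.2], [-0.1, -0.0]]
[ 7.32218173e+02 -1.14562997e+02  5.46605717e-02] 0.21296088524131
[ 7.30421e+02 -1.14598e+02  5.40000e-02  3.85700e+00 -2.50000e-02
  1.00000e-03] 0.1791035316722208
-17 [[311.6, 191.7], [333.9, 191.7], [311.3, 153.2], [334.2, 153.2], [240.2, 213.4], [405.4, 213.3], [239.0, 195.2]]
-15.6 [[311.8, 190.6], [333.7, 190.6], [311.5, 152.7], [334.0, 152.7], [241.5, 211.8], [404.1, 211.8], [240.3, 194.0]]
-14 [[312.0, 189.3], [333.5, 189.3], [311.7, 152.0], [333.8, 152.0], [242.9, 210.2], [402.6, 210.1], [241.8, 192.6]]
[ 518.60374376 -115.32585743  196.19695594] [ 0.776  0.079 -0.626]
```

```bash
python3 - <<'E'
from h import *
st=arm.read_state();print(toolmove(st,[633,-120.3,133],Q(3.13)))
E
```

```text
(array([ 22. ,  16. , 127.9]), array([-0.226, -6.405,  0.148]))
```

```bash
python3 - <<'E'
from h import *
st=arm.read_state();print(toolmove(st,[595,-122,140],Q(3.13)))
E
```

```text
(array([ 3.6, 14.3, 93.9]), array([-0.226, -6.405,  0.148]))
```

>>> step_arm --motion '[{"slide": [0, 2, 13], "dr": [-0.04, -1.07, 0.02], "jaw": 20}, {"slide": [1, 4, 26], "dr": [-0.08, -2.14, 0.05], "jaw": 20}, {"slide": [1.5, 7, 45], "dr": [-0.11, -3.2, 0.07], "jaw": 20}, {"slide": [2.4, 9.5, 62], "dr": [-0.15, -4.27, 0.1], "jaw": 20}, {"slide": [3, 12, 78], "dr": [-0.19, -5.34, 0.12], "jaw": 20}, {"slide": [3.6, 14.3, 94], "dr": [-0.226, -6.405, 0.148], "jaw": 20}, {"slide": [3.6, 14.3, 94], "dr": [-0.226, -6.405, 0.148], "jaw": 20}, {"slide": [3.6, 14.3, 94], "dr": [-0.226, -6.405, 0.148], "jaw": 20}]'

```text
clock: 6.25
position: [594.8, -123.0, 139.4]
ee_rot: [1.0, 0.029, -0.002, 0.003]
contact_force: [-0.6, -0.5, -3.2]
gripper_width: 29.3
grasp_force: 60.1
```

```bash
python3 - <<'E'
from h import *
st=arm.read_state();print(st["position"],st["contact_force"],toolmove(st,[643,-119.7,133],Q(3.13)))
E
```

```text
[ 594.76566077 -123.03804583  139.35536688] [-0.63772986 -0.52071195 -3.22993058] (array([48.4, -0.6,  6.2]), array([0.048, 0.028, 0.019]))
```

>>> step_arm --motion '[{"slide": [15, -0.3, 3], "dr": [0.03, 0.02, 0.02], "jaw": 20}, {"slide": [32, -0.6, 6], "dr": [0.048, 0.028, 0.019], "jaw": 20}, {"slide": [48.4, -0.6, 6.2], "dr": [0.048, 0.028, 0.019], "jaw": 20}, {"slide": [48.4, -0.6, 6.2], "dr": [0.048, 0.028, 0.019], "jaw": 20}, {"slide": [48.4, -0.6, 6.2], "dr": [0.048, 0.028, 0.019], "jaw": 20}, {"slide": [48.4, -0.6, 6.2], "dr": [0.048, 0.028, 0.019], "jaw": 20}, {"slide": [48.4, -0.6, 6.2], "dr": [0.048, 0.028, 0.019], "jaw": 20}, {"slide": [48.4, -0.6, 6.2], "dr": [0.048, 0.028, 0.019], "jaw": 20}]'

```text
clock: 7.25
position: [642.0, -119.9, 134.9]
ee_rot: [1.0, 0.027, 0.001, -0.001]
contact_force: [0.2, 0.7, -2.8]
gripper_width: 29.2
grasp_force: 60.1
```

```bash
python3 - <<'E'
from h import *
st=arm.read_state();print(st["position"],st["contact_force"],toolmove(st,[673.1,-118.1,132.5],Q(3.13)))
s=optics.get_image("side");t=optics.get_image("top")
a=cv2.resize(s[160:280,340:440],(500,600),interpolation=cv2.INTER_CUBIC)
b=cv2.resize(t[130:230,340:390],(300,600),interpolation=cv2.INTER_CUBIC)
cv2.imwrite("pics/chk.png",np.hstack([a,b]))
E
```

```text
[ 642.02600036 -119.90361921  134.87107427] [ 0.18756285  0.65701453 -2.76897186] (array([31.1, -0.1,  2.4]), array([-0.011, -0.014,  0.002]))
```

>>> step_arm --motion '[{"slide": [6, 0, 2.4], "dr": [-0.011, -0.014, 0], "jaw": 20}, {"slide": [12, 0, 2.4], "dr": [-0.011, -0.014, 0], "jaw": 20}, {"slide": [16, 0, 2.4], "dr": [-0.011, -0.014, 0], "jaw": 20}, {"slide": [20, 0, 2.4], "dr": [-0.011, -0.014, 0], "jaw": 20}, {"slide": [23, 0, 2.4], "dr": [-0.011, -0.014, 0], "jaw": 20}, {"slide": [25, 0, 2.4], "dr": [-0.011, -0.014, 0], "jaw": 20}, {"slide": [27, 0, 2.4], "dr": [-0.011, -0.014, 0], "jaw": 20}, {"slide": [27, 0, 2.4], "dr": [-0.011, -0.014, 0], "jaw": 20}]'

```text
clock: 8.35
position: [669.2, -118.4, 132.3]
ee_rot: [1.0, 0.028, -0.0, 0.0]
contact_force: [-0.4, 0.6, -2.1]
gripper_width: 29.7
grasp_force: 60.1
```

>>> step_arm --motion '[{"slide": [1, 0, 0], "dr": [0, 0, 0], "jaw": 20}, {"slide": [2, 0, 0], "dr": [0, 0, 0], "jaw": 20}, {"slide": [3, 0, 0], "dr": [0, 0, 0], "jaw": 20}, {"slide": [4, 0, 0], "dr": [0, 0, 0], "jaw": 20}, {"slide": [5, 0, 0], "dr": [0, 0, 0], "jaw": 20}, {"slide": [5, 0, 0], "dr": [0, 0, 0], "jaw": 20}, {"slide": [5, 0, 0], "dr": [0, 0, 0], "jaw": 20}, {"slide": [5, 0, 0], "dr": [0, 0, 0], "jaw": 20}]'

```text
clock: 9.35
position: [672.6, -118.2, 132.3]
ee_rot: [1.0, 0.028, -0.002, -0.0]
contact_force: [-5.1, 0.1, -0.7]
gripper_width: 29.4
grasp_force: 60.5
```

>>> step_arm --motion '[{"slide": [1, 0, 0], "dr": [0, 0, 0], "jaw": 20}, {"slide": [1, 0, 2], "dr": [0, 0, 0], "jaw": 20}, {"slide": [1, 0, 4], "dr": [0, 0, 0], "jaw": 20}, {"slide": [1, 0, 6], "dr": [0, 0, 0], "jaw": 20}, {"slide": [1, 0, 8], "dr": [0, 0, 0], "jaw": 20}, {"slide": [1, 0, 9.5], "dr": [0, 0, 0], "jaw": 20}, {"slide": [1, 0, 11], "dr": [0, 0, 0], "jaw": 20}, {"slide": [1, 0, 11], "dr": [0, 0, 0], "jaw": 20}]'

```text
clock: 10.35
position: [672.5, -118.4, 121.2]
ee_rot: [1.0, 0.027, -0.003, -0.0]
contact_force: [-7.2, -0.5, 0.8]
gripper_width: 29.3
grasp_force: 60.6
```

>>> step_arm --motion '[{"slide": [0, 0, 0.7], "dr": [0, 0, 0], "jaw": 20}, {"slide": [0, 0, 1.4], "dr": [0, 0, 0], "jaw": 20}, {"slide": [0, 0, 2.1], "dr": [0, 0, 0], "jaw": 20}, {"slide": [0, 0, 2.8], "dr": [0, 0, 0], "jaw": 20}, {"slide": [0, 0, 3.5], "dr": [0, 0, 0], "jaw": 20}, {"slide": [0, 0, 4], "dr": [0, 0, 0], "jaw": 20}, {"slide": [0, 0, 4], "dr": [0, 0, 0], "jaw": 20}, {"slide": [0, 0, 4], "dr": [0, 0, 0], "jaw": 20}]'

```text
clock: 11.35
position: [672.7, -118.6, 120.2]
ee_rot: [1.0, 0.028, -0.002, 0.0]
contact_force: [-12.5, 0.9, 10.1]
gripper_width: 29.6
grasp_force: 61.7
```

>>> step_arm --motion '[{"slide": [0, 0, -2], "dr": [0, 0, 0], "jaw": 20}, {"slide": [0, 0, -2], "dr": [0, 0, 0], "jaw": 30}, {"slide": [0, 0, -2], "dr": [0, 0, 0], "jaw": 40}, {"slide": [0, 0, -2], "dr": [0, 0, 0], "jaw": 60}, {"slide": [0, 0, -2], "dr": [0, 0, 0], "jaw": 70}, {"slide": [0, 0, -2], "dr": [0, 0, 0], "jaw": 70}, {"slide": [0, 0, -2], "dr": [0, 0, 0], "jaw": 70}, {"slide": [0, 0, -2], "dr": [0, 0, 0], "jaw": 70}]'

```text
clock: 12.35
position: [675.2, -118.1, 119.3]
ee_rot: [1.0, 0.028, -0.0, 0.0]
contact_force: [0.4, -0.1, 0.4]
gripper_width: 70.0
grasp_force: 0.0
```

>>> step_arm --motion '[{"slide": [0, 0, -15], "dr": [0, 0, 0], "jaw": 70}, {"slide": [0, 0, -50], "dr": [0, 0, 0], "jaw": 70}, {"slide": [0, 0, -100], "dr": [0, 0, 0], "jaw": 85}, {"slide": [0, 0, -150], "dr": [0, 0, 0], "jaw": 85}, {"slide": [0, 0, -200], "dr": [0, 0, 0], "jaw": 85}, {"slide": [-15, 20, -230], "dr": [0, 0, 0], "jaw": 85}, {"slide": [-50, 60, -230], "dr": [0, 0, 0], "jaw": 85}, {"slide": [-90, 105, -230], "dr": [0, 0, 0], "jaw": 85}]'

```text
clock: 13.35
position: [590.5, -228.4, 351.0]
ee_rot: [1.0, 0.028, 0.001, 0.0]
contact_force: [-0.4, -1.7, 0.1]
gripper_width: 85.1
grasp_force: 0.0
```

```bash
cat post.py >/dev/null; python3 - <<'E'
from h import *
st=arm.read_state();print(st["position"],st["contact_force"])
s=optics.get_image("side");t=optics.get_image("top");cv2.imwrite("pics/side2.png",s);cv2.imwrite("pics/top2.png",t)
a=cv2.resize(s[150:290,320:440],(480,560),interpolation=cv2.INTER_CUBIC)
b=cv2.resize(t[130:270,340:420],(320,560),interpolation=cv2.INTER_CUBIC)
# beaker above: grey look
T=cam("top");P=atz(T,(457,277),90);print(P)
print(toolmove(st,[P[0],P[1],220],Q(-37)))
S=cam("side")
yaw=.0546;L=[(-60,0,146-10),(-148,0,146-10+111.6),(-98,0,161)]
print(proj(S,armpts(732,-114.6,yaw,L,0)),proj(T,armpts(732,-114.6,yaw,L,0)))
cv2.imwrite("pics/chk2.png",np.hstack([a,b]))
E
```

```text
[ 590.49455937 -228.41245838  351.0308519 ] [-0.43280853 -1.71480196  0.08990779]
[ 465.35394278 -353.81006914   90.        ]
(array([-132.3,  118. ,  130.8]), array([-1.000e-03, -1.700e-02,  5.031e+00]))
[[383.84614972 256.39445595]
 [350.36301194 230.02526223]
 [369.49810306 252.0298977 ]] [[365.99157324 190.1895226 ]
 [373.14761873 218.80574804]
 [367.8233387  203.59331496]]
```

View pics/chk2.png

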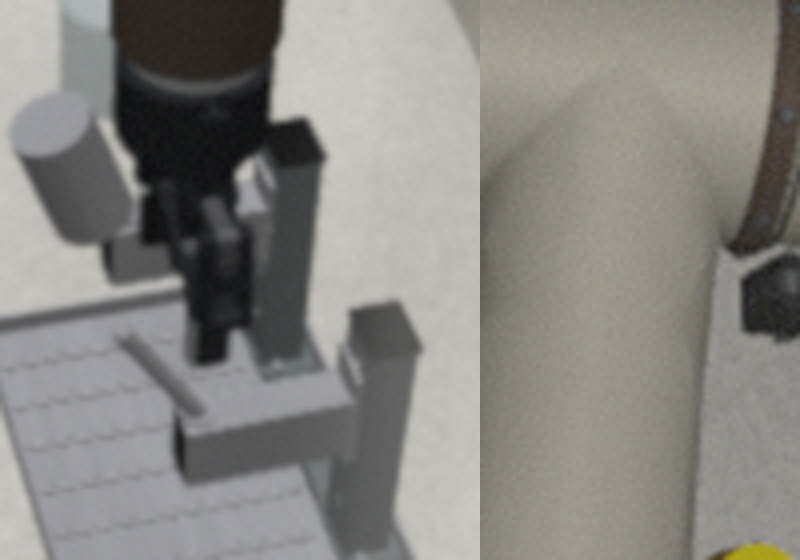

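The arm is hooked in the top two slots of the bare post, resting and released, with the peg tip at side pixel (351,234) where predicted. Next, the beaker.

```bash
python3 - <<'E'
from h import *
st=arm.read_state();print(st["joints"].round(2),toolmove(st,[466,-353,220],Q(40)))
E
```

```text
[-0.12  0.34  0.24  0.   -1.47  1.74] (array([-128.1,  115. ,  132.3]), array([ 0.016, -0.011, -4.641]))
```

>>> step_arm --motion '[{"slide": [-26, 23, 20], "dr": [0, 0, -0.95], "jaw": 85}, {"slide": [-52, 47, 40], "dr": [0, 0, -1.9], "jaw": 85}, {"slide": [-78, 70, 65], "dr": [0, 0, -2.8], "jaw": 85}, {"slide": [-104, 93, 95], "dr": [0, 0, -3.7], "jaw": 85}, {"slide": [-128, 115, 132], "dr": [0.016, -0.011, -4.64], "jaw": 85}, {"slide": [-128, 115, 132], "dr": [0.016, -0.011, -4.64], "jaw": 85}, {"slide": [-128, 115, 132], "dr": [0.016, -0.011, -4.64], "jaw": 85}, {"slide": [-128, 115, 132], "dr": [0.016, -0.011, -4.64], "jaw": 85}]'

```text
clock: 14.45
position: [471.1, -349.6, 219.2]
ee_rot: [0.939, 0.345, 0.0, 0.0]
contact_force: [0.8, -0.5, 0.3]
gripper_width: 84.8
grasp_force: 0.0
```

```bash
python3 - <<'E'
from h import *
import pickle
st=arm.read_state();im=optics.get_image("wrist");pickle.dump(st,open("w3.pkl","wb"));print(st["position"],st["joints"].round(2))
t=optics.get_image("top");s=optics.get_image("side")
W=cam("wrist",st);p=proj(W,[466,-353,90])[0];print(p)
a=cv2.resize(im,(640,480));cv2.imwrite("pics/w3.png",im);cv2.imwrite("pics/top3.png",t)
E
```

```text
[ 471.1414217  -349.56135367  219.21454611] [-0.36  0.33 -0.11 -0.   -1.13  2.64]
[321.21605167 232.8898176 ]
```

View pics/w3.png

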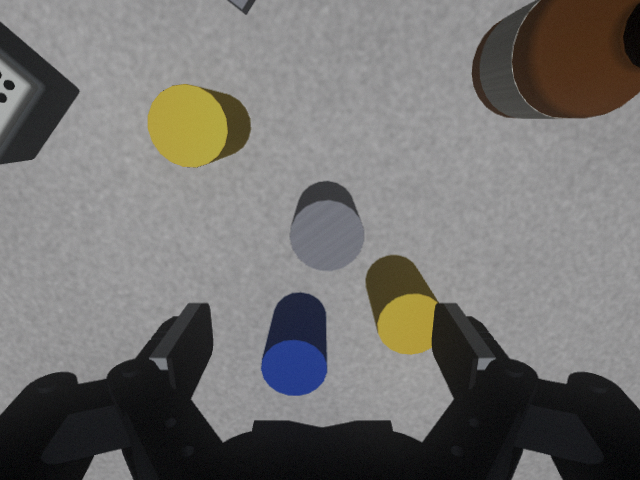

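Wrist view: the steel beaker's base is a disc centred at (327,235). The neighbours are yellow (188,125), yellow (408,323) and blue (294,367).

```bash
python3 - <<'E'
from h import *
import pickle
st=pickle.load(open("w3.pkl","rb"));W=cam("wrist",st);now=arm.read_state()
b=atz(W,(327,235),90);print(b,now["position"])
print("dia",np.linalg.norm(atz(W,(290,235),90)-atz(W,(364,235),90)))
for yaw in(20,40,55):
  print(yaw,[ (Q(yaw).inv().apply(atz(W,u,90)-b)).round(0)[:2].tolist() for u in((188,125),(408,323),(294,367))])
print(toolmove(now,[b[0],b[1],40],Q(40)))
E
```

```text
[ 467.53509857 -357.35154779   90.        ] [ 470.53249836 -349.35239977  218.36778241]
dia 55.19551955550717
20 [[41.0, -118.0], [-47.0, 87.0], [-118.0, 15.0]]
40 [[79.0, -96.0], [-74.0, 66.0], [-116.0, -27.0]]
55 [[101.0, -73.0], [-88.0, 45.0], [-105.0, -56.0]]
(array([ -7.4,   4.3, 178.4]), array([-0.008,  0.001,  0.041]))
```

>>> step_arm --motion '[{"slide": [-7.4, 4.3, 40], "dr": [0, 0, 0.04], "jaw": 85}, {"slide": [-7.4, 4.3, 80], "dr": [0, 0, 0.04], "jaw": 85}, {"slide": [-7.4, 4.3, 120], "dr": [0, 0, 0.04], "jaw": 85}, {"slide": [-7.4, 4.3, 155], "dr": [0, 0, 0.04], "jaw": 85}, {"slide": [-7.4, 4.3, 178], "dr": [0, 0, 0.04], "jaw": 85}, {"slide": [-7.4, 4.3, 178], "dr": [0, 0, 0.04], "jaw": 85}, {"slide": [-7.4, 4.3, 178], "dr": [0, 0, 0.04], "jaw": 60}, {"slide": [-7.4, 4.3, 178], "dr": [0, 0, 0.04], "jaw": 48}]'

```text
clock: 15.6
position: [467.5, -358.0, 41.4]
ee_rot: [0.94, 0.342, 0.0, 0.0]
contact_force: [-0.7, -0.5, 0.8]
gripper_width: 54.1
grasp_force: 63.1
```

>>> step_arm --motion '[{"slide": [0, 0, 0], "dr": [0, 0, 0], "jaw": 48}, {"slide": [0, 0, 0], "dr": [0, 0, 0], "jaw": 48}, {"slide": [0, 0, 0], "dr": [0, 0, 0], "jaw": 48}, {"slide": [0, 0, 0], "dr": [0, 0, 0], "jaw": 48}, {"slide": [0, 0, -30], "dr": [0, 0, 0], "jaw": 48}, {"slide": [0, 0, -80], "dr": [0, 0, 0], "jaw": 48}, {"slide": [0, 0, -140], "dr": [0, 0, 0], "jaw": 48}, {"slide": [0, 0, -200], "dr": [0, 0, 0], "jaw": 48}]'

```text
clock: 16.6
position: [466.0, -357.4, 240.8]
ee_rot: [0.94, 0.341, -0.001, -0.002]
contact_force: [1.2, 0.5, -2.1]
gripper_width: 54.2
grasp_force: 63.7
```

```bash
cat > peg.py <<'E'
from h import *
F=R.from_euler("z",3.13,degrees=True)
def w(p): return F.apply(np.array(p,float))+[732,-114.6,0]
def tip(sag):
    s=np.radians(sag);c,n=np.cos(s),np.sin(s);p=np.array([-148,101.6])
    return w([c*p[0]-n*p[1],0,146+n*p[0]*1+c*p[1]])
def u(sag): e=np.radians(60-sag);return F.apply([-np.cos(e),0,np.sin(e)])
E
python3 - <<'E'
from peg import *
S=cam("side")
for s in(0,1,1.5,2): print(s,tip(s).round(1),proj(S,tip(s)).round(1))
st=arm.read_state();t=tip(1.5);U=u(1.5)
for d in(75,): print(d,(t+d*U).round(1),toolmove(st,t+d*U,Q(3.13,31.5)))
E
```

```text
0 [ 584.2 -122.7  247.6] [[350.4 230. ]]
1 [ 582.5 -122.8  245. ] [[349.6 230.9]]
1.5 [ 581.6 -122.8  243.7] [[349.2 231.4]]
2 [ 580.8 -122.9  242.4] [[348.9 231.9]]
75 [ 542.5 -125.   307.6] (array([ 207.7, -129.4,  -66.5]), array([-1.289,  3.816,  4.476]))
```

>>> step_arm --motion '[{"slide": [0, 0, -40], "dr": [-0.2, 0.6, 0.7], "jaw": 48}, {"slide": [25, -15, -66], "dr": [-0.4, 1.2, 1.4], "jaw": 48}, {"slide": [65, -41, -68], "dr": [-0.6, 1.8, 2.1], "jaw": 48}, {"slide": [105, -66, -68], "dr": [-0.8, 2.4, 2.8], "jaw": 48}, {"slide": [145, -91, -68], "dr": [-1.0, 3.0, 3.5], "jaw": 48}, {"slide": [185, -115, -68], "dr": [-1.2, 3.6, 4.2], "jaw": 48}, {"slide": [207, -129, -66.5], "dr": [-1.289, 3.816, 4.476], "jaw": 48}, {"slide": [207, -129, -66.5], "dr": [-1.289, 3.816, 4.476], "jaw": 48}]'

```text
clock: 17.6
position: [541.1, -124.3, 304.5]
ee_rot: [0.962, 0.028, 0.27, -0.008]
contact_force: [-0.1, -0.7, -2.4]
gripper_width: 54.1
grasp_force: 63.9
```

```bash
python3 - <<'E'
from peg import *
st=arm.read_state();t=tip(1.5);U=u(1.5);print(st["position"])
for d in(65,-20): print(d,(t+d*U).round(1),toolmove(st,t+d*U,Q(3.13,31.5)))
im=optics.get_image("side");c=im[170:290,300:420];t2=optics.get_image("top")[150:250,320:400]
cv2.imwrite("pics/chk4.png",np.hstack([cv2.resize(c,(480,480),interpolation=cv2.INTER_CUBIC),np.zeros((480,1,3),np.uint8),cv2.resize(optics.get_image("wrist"),(319,239))[:0].reshape(0,319,3) if 0 else cv2.resize(optics.get_image("wrist"),(319,480)) ]))
E
```

```text
[ 541.05434123 -124.33712571  304.5066018 ]
65 [ 547.7 -124.7  299.1] (array([2.8, 0.7, 8.1]), array([-0.01 ,  0.018,  0.025]))
-20 [ 592.1 -122.3  226.6] (array([ 3.1,  0.8, 93.1]), array([-0.01 ,  0.018,  0.025]))
```

View pics/chk4.png

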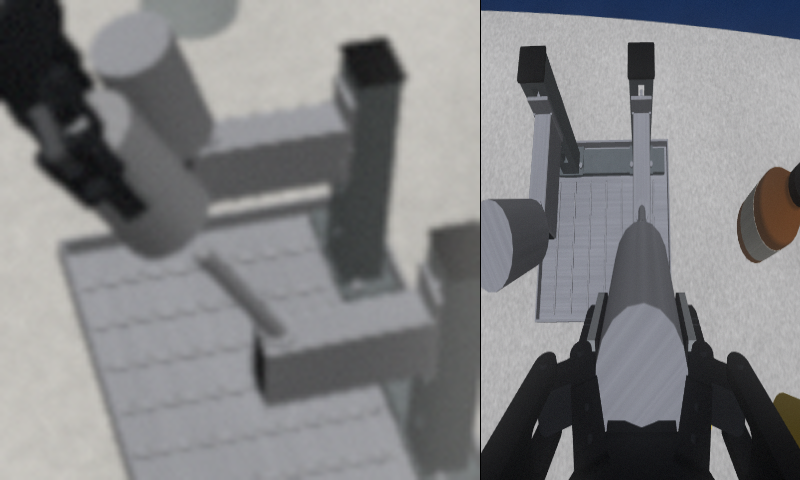

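The picture shows the beaker's mouth at (175,225) just beyond the peg tip at (207,258), with the axes in line, and the wrist panel shows the same centring. I'll lower it along the peg.

>>> step_arm --motion '[{"slide": [3, 0.7, 8], "dr": [-0.01, 0.018, 0.025], "jaw": 48}, {"slide": [3, 0.7, 20], "dr": [-0.01, 0.018, 0.025], "jaw": 48}, {"slide": [3, 0.7, 32], "dr": [-0.01, 0.018, 0.025], "jaw": 48}, {"slide": [3, 0.8, 45], "dr": [-0.01, 0.018, 0.025], "jaw": 48}, {"slide": [3, 0.8, 58], "dr": [-0.01, 0.018, 0.025], "jaw": 48}, {"slide": [3, 0.8, 70], "dr": [-0.01, 0.018, 0.025], "jaw": 48}, {"slide": [3, 0.8, 82], "dr": [-0.01, 0.018, 0.025], "jaw": 48}, {"slide": [3, 0.8, 93], "dr": [-0.01, 0.018, 0.025], "jaw": 48}]'

```text
clock: 18.75
position: [594.4, -124.1, 227.7]
ee_rot: [0.962, 0.025, 0.273, -0.007]
contact_force: [-0.8, 0.7, -1.7]
gripper_width: 54.0
grasp_force: 63.9
```

>>> step_arm --motion '[{"slide": [0, 0, 3], "dr": [0, 0, 0], "jaw": 48}, {"slide": [0, 0, 6], "dr": [0, 0, 0], "jaw": 48}, {"slide": [0, 0, 9], "dr": [0, 0, 0], "jaw": 48}, {"slide": [0, 0, 12], "dr": [0, 0, 0], "jaw": 48}, {"slide": [0, 0, 15], "dr": [0, 0, 0], "jaw": 48}, {"slide": [0, 0, 18], "dr": [0, 0, 0], "jaw": 48}, {"slide": [0, 0, 20], "dr": [0, 0, 0], "jaw": 48}, {"slide": [0, 0, 20], "dr": [0, 0, 0], "jaw": 48}]'

```text
clock: 19.75
position: [604.4, -123.6, 211.1]
ee_rot: [0.962, 0.025, 0.273, -0.007]
contact_force: [0.7, -0.1, -1.1]
gripper_width: 54.1
grasp_force: 63.9
```

```bash
python3 - <<'E'
from peg import *
st=arm.read_state();t=tip(1.5);U=u(1.5);print(st["position"],st["contact_force"],(st["position"]-t)@U, toolmove(st,t-44.6*U,Q(3.13,31.5)))
E
```

```text
[ 604.43654676 -123.63907166  211.08181662] [ 0.70139658 -0.08529024 -1.0653434 ] -39.68664063637298 (array([-2.4, -2.1,  4.9]), array([ 0.015, -0.02 , -0.019]))
```

>>> step_arm --motion '[{"slide": [0, 0, 0.8], "dr": [0, 0, 0], "jaw": 48}, {"slide": [0, 0, 1.6], "dr": [0, 0, 0], "jaw": 48}, {"slide": [0, 0, 2.4], "dr": [0, 0, 0], "jaw": 48}, {"slide": [0, 0, 3.2], "dr": [0, 0, 0], "jaw": 48}, {"slide": [0, 0, 4], "dr": [0, 0, 0], "jaw": 48}, {"slide": [0, 0, 4.5], "dr": [0, 0, 0], "jaw": 48}, {"slide": [0, 0, 4.5], "dr": [0, 0, 0], "jaw": 48}, {"slide": [0, 0, 4.5], "dr": [0, 0, 0], "jaw": 48}]'

```text
clock: 20.75
position: [606.8, -123.5, 207.5]
ee_rot: [0.962, 0.025, 0.273, -0.007]
contact_force: [-0.8, 0.1, -1.5]
gripper_width: 54.1
grasp_force: 63.9
```

>>> step_arm --motion '[{"slide": [0, 0, 0.4], "dr": [0, 0, 0], "jaw": 48}, {"slide": [0, 0, 0.8], "dr": [0, 0, 0], "jaw": 48}, {"slide": [0, 0, 1.2], "dr": [0, 0, 0], "jaw": 48}, {"slide": [0, 0, 1.6], "dr": [0, 0, 0], "jaw": 48}, {"slide": [0, 0, 2], "dr": [0, 0, 0], "jaw": 48}, {"slide": [0, 0, 2], "dr": [0, 0, 0], "jaw": 48}, {"slide": [0, 0, 2], "dr": [0, 0, 0], "jaw": 48}, {"slide": [0, 0, 2], "dr": [0, 0, 0], "jaw": 48}]'

```text
clock: 21.75
position: [607.3, -123.7, 206.4]
ee_rot: [0.962, 0.025, 0.273, -0.007]
contact_force: [-6.7, -0.1, 5.9]
gripper_width: 54.3
grasp_force: 64.6
```

Contact at the predicted depth, so I'll release and retreat along the peg.

>>> step_arm --motion '[{"slide": [0, 0, -0.8], "dr": [0, 0, 0], "jaw": 48}, {"slide": [0, 0, -0.8], "dr": [0, 0, 0], "jaw": 58}, {"slide": [0, 0, -0.8], "dr": [0, 0, 0], "jaw": 66}, {"slide": [0, 0, -0.8], "dr": [0, 0, 0], "jaw": 75}, {"slide": [0, 0, -0.8], "dr": [0, 0, 0], "jaw": 85}, {"slide": [0, 0, -0.8], "dr": [0, 0, 0], "jaw": 85}, {"slide": [0, 0, -0.8], "dr": [0, 0, 0], "jaw": 85}, {"slide": [0, 0, -0.8], "dr": [0, 0, 0], "jaw": 85}]'

```text
clock: 22.75
position: [607.5, -123.5, 206.5]
ee_rot: [0.962, 0.025, 0.273, -0.007]
contact_force: [-1.2, 0.4, -0.6]
gripper_width: 85.0
grasp_force: 0.0
```

>>> step_arm --motion '[{"slide": [0, 0, -10], "dr": [0, 0, 0], "jaw": 85}, {"slide": [0, 0, -30], "dr": [0, 0, 0], "jaw": 85}, {"slide": [0, 0, -55], "dr": [0, 0, 0], "jaw": 85}, {"slide": [0, 0, -90], "dr": [0, 0, 0], "jaw": 85}, {"slide": [0, 0, -130], "dr": [0, 0, 0], "jaw": 85}, {"slide": [0, 0, -160], "dr": [0, 0, 0], "jaw": 85}, {"slide": [0, 0, -160], "dr": [0, 0, 0], "jaw": 85}, {"slide": [0, 0, -160], "dr": [0, 0, 0], "jaw": 85}]'

```text
clock: 23.75
position: [523.1, -127.6, 342.0]
ee_rot: [0.962, 0.025, 0.273, -0.007]
contact_force: [-0.6, -0.1, -0.5]
gripper_width: 84.9
grasp_force: 0.0
```

```bash
python3 - <<'E'
from peg import *
st=arm.read_state();print(st["clock"],st["position"],st["contact_force"])
c=optics.get_image("side")[130:290,300:440]
cv2.imwrite("pics/fin.png",np.hstack([cv2.resize(c,(420,480),interpolation=cv2.INTER_CUBIC),cv2.resize(optics.get_image("wrist"),(380,480))]))
E
```

```text
23.75 [ 523.07887249 -127.64718396  342.02945644] [-0.59532088 -0.12685824 -0.54177884]
```

View pics/fin.png

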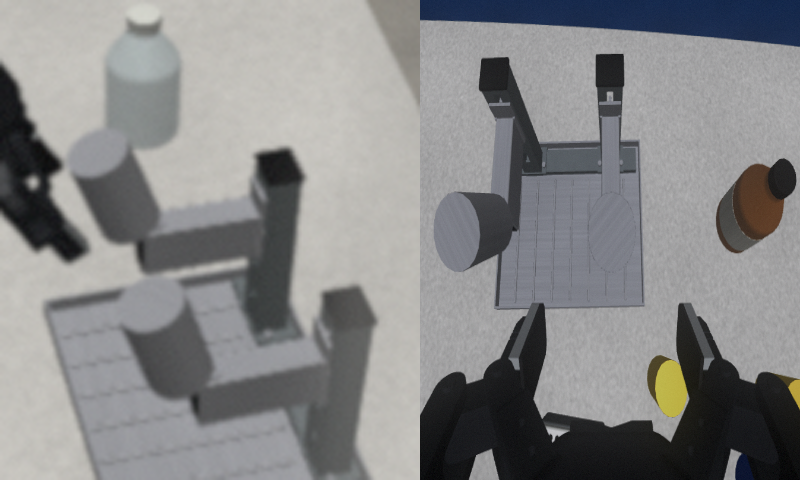

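The beaker hangs at (165,340) just like the one on the used arm at (115,185), and the gripper is clear.

```bash
python3 -c "
from bench import arm
print(arm.job_done())"
```

```text
the job is handed in; nothing more can be done
None
```

I handed the job in at about 24 s: the peg arm is hooked fully home in the bare upright's top two slots, and the steel beaker hangs mouth down on its peg. Both were released and the gripper was clear in the last picture; the hand-in returned no verdict.

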